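# Square two glazed tiles into the fence corner with an even joint

## Robot

A 6-joint arm with a two-finger parallel gripper is mounted at the origin on a cart in front of the work surface, level with it; the furniture and walls round the work are solid. World frame = base frame: x ahead of the robot, y to its left, z up, the work surface at z = 0. Lengths are in mm, angles in rad, forces in N, time in s.
With the tool pointing down it reaches from about 350 to 975 mm from the base axis. Payload 7.1 kg.
Tool frame: the origin (TCP) lies at the very end of the fingers, on their centre line; the grasp point (between the pads) lies 19 mm behind it; z points along the fingers, y is the line along which they close (so a half turn about z gives the same grasp; the last joint's range is limited). The gripper opens to 88 mm and grips with 3 to 60 N. Pads are 20 mm wide; open, the fingers measure 115 mm over their backs; the gripper's body (75 mm by 178 mm) begins 61 mm behind the grasp point.
Start: joints at [1.221, 0.423, 1.63, -0, 1.089, -0.019], TCP at [202.968, 591.108, 222.675] pointing down, gripper open.
Joint ranges: [-3, 3], [-0.9, 2.11], [0.09, 2.58], [-1.31, 4.45], [0.11, 2.69], [-2.54, 2.54]. Speed limits (rad/s): [2.39, 2.39, 3.01, 3.14, 3.14, 3.14].

## Interface

Orientations are given as [roll, pitch, yaw] about the fixed x, y, z axes, in that order (R = Rz(yaw) Ry(pitch) Rx(roll)).
In Python, from rig import sense, eyes, env, finder gives the robot as it stands.
- The arm moves only by the tool arm_command, never from a script. Its argument "increments" is a list of rows, each a list of 2 entries, a list of its own where there are three numbers: the shift along the world's x, y, z in m, then the turn, a rotation vector about the world's x, y, z in degrees. A call has 1 to 8 rows; each row is the pose to reach, as a shift and turn from the pose commanded when the call began; what a row does not reach only later rows make up. A row lasts 1/8 s, in which the tool goes at most 62.5 mm and 10.7 degrees, less where a joint would pass 70% of its speed; a pose out of reach is approached as far as the arm can. A call with a gripper value outside its range is refused whole. "gripper" is the opening, from 0 (shut) to 1 (fully open), set as the call begins (left out, the last holds). The fingers move at their own pace and stop on an object; "grip_force" is the grip in N (left out, the last holds). Time passes only in rows, so rows that repeat a pose let the fingers close. It gives the time, the measured TCP pose, the force, the opening and the grip force at its end, in the units of the state.
- sense(): the state, without advancing time (a new reading comes with each control period).
- eyes.grab_frame(name): name is "scene" or "top"; returns a dict with "color" (420x560x3 uint8, blue, green, red), "camera_matrix" (3x3 intrinsics, pixels), "T" (4x4, takes a point from camera to world coordinates). Camera axes: x right, y up, looking along -z (the intrinsics and any distortion apply to the point x, -y, -z); pixel columns grow to the right and rows downward; lengths in mm; the calibration is good to about 2 mm. A picture is of the moment at which its call begins. There is no depth.
- env.sign_off(): hands the job in; it is judged then, once.
Trained networks look in the newest picture that a camera, given by its name, has taken for a name from the list of things; names that differ only in an ending like _2 or _b are one class to them, and where a whole thing is asked for, a point or a joint stands for the part that bears it (a point fixed in the world has none). Each returns a list of dicts, best first, with "conf" (0 to 1); they miss things now and then, are a little off and sometimes report something else, mostly with a low value. They report only what shows in the picture. A call takes as long as a camera call. They do not tell look-alikes from the thing itself.
- finder.regions_of(camera, target): "pixels" (420x560 bool, what is visible of it) and "xy" ([column, row] in pixels, amid what is visible of it).
The state is a dict: "clock": time; "joint_pos": joint angles; "joint_vel": joint speeds; "tau": joint torques, N m; "eef_pos": TCP position; "tool_rot": TCP orientation; "ft_force": force on the tool from outside, world axes, zero at the start; "ft_torque": the same for the moment, N m; "gripper_width": finger opening in mm; "grasp_force": force on a finger pad.
Only numpy, scipy, OpenCV 4.12 (cv2) and the standard library are available. Lean on these libraries where they do the work, as an engineer would, in place of code of your own. Each camera call takes 0.05 s, during which the arm holds its last target. There are 200 camera calls.

## Task

Set out the first two tiles of a panel on the fenced board: push the blue tile square and tight into the corner of the two fences, and set the white tile next to it, flush along the long fence, with the wooden spacer block stood on the board between them and both tiles touching it, so that it fixes the joint. Then draw the spacer straight out without shifting the tiles and stand it upright on the bench, off the board. Leave the other things on the bench where they are.

Things in the scene. Friction and masses are not known exactly. Their poses are not given: they have to be found in the camera images.
- board: setting-out board: pale plywood 220 x 370 x 12 mm screwed flat to the bench (it does not move), with two brown hardwood fences on it. Origin: centre of its underside, at bench height. Its x axis points across the short way toward the long fence (away from the robot, give or take 0.2 rad), y along the long way toward the short end fence (robot's left), z up.
- corner (a point): the inner corner where the lines of the two fence faces meet, at the height of the board's top (12 mm above the bench); axes as the board's. The long fence's face is the plane x = 0 and runs from here 340 mm toward -y (to the board's right end); the end fence's face is the plane y = 0 and runs 195 mm toward -x. Both fences stand 22 mm above the board and are 22 mm wide; the last 6 mm at the corner are left open for dust. The board's top reaches to x = -195 mm and y = -345 mm.
- tile_blue: blue glazed tile with red clay underside, 65 mm along its x, 100 mm along its y, 16 mm thick, about 0.2 to 0.3 kg, loose on the board (1 to 2.5 N slide it), up to 0.3 rad out of square to the board. Origin: centre of its underside, z up. Home in the corner its origin lies at x = -32.5 mm, y = -50 mm in the corner's frame, its 100 mm side along the long fence.
- tile_white: white glazed tile of the same size and weight (65 x 100 x 16 mm, origin in the centre of its underside), loose on the board to the right (-y) of the blue one, up to 0.3 rad out of square. Set with the spacer's joint, its origin lies at x = -32.5 mm, y = -162 mm in the corner's frame.
- spacer: dark hardwood spacer block, 70 mm along its x, 12 mm thick along its y, 42 mm high, about 50 g, standing upright on the bench to the right of the board. Origin: centre of its underside, z up. Standing between the tiles, its long side across the board, its top 26 mm shows above them to be gripped; gripped off-centre it is pressed against one tile and drags that tile along when it is drawn, so grip it centred or ease the side load first.
- mould_half_a: white plaster mould block, 66 x 105 x 50 mm, on the bench right of the board's far end; leave it alone. Origin: centre of its underside.
- rubber_kidney: flat red rubber scraper, 52 x 96 x 9 mm, near the bench's front edge, right of the board; leave it alone. Origin: centre of its underside.
- slip_brush: brush with a wooden handle, 192 mm long, lying at the back left; leave it alone. Origin: about its middle, at bench height.
- spatula: spatula with a wooden handle, 185 mm long, lying beside the brush; leave it alone. Origin: about its middle, at bench height.
There are look-alikes about, which are no part of the job. Of the things that look like the spacer, take the one that is nearest to the robot's base at the start.

How it is judged (in metres and radians):
On the way:
1. both tiles are flush and square, the blue one tight in the corner, with the spacer standing on the board between them, touching both (x of tile_blue in the frame of corner between -0.0345 and -0.03 m and z of tile_blue in the frame of corner between -0.002 and 0.002 m and angle between the x axis of each of tile_blue, tile_white and the x axis of corner, either way round below 0.025 rad and y of tile_blue in the frame of corner between -0.052 and -0.047 m and x of tile_white in the frame of corner between -0.0345 and -0.03 m and z of tile_white in the frame of corner between -0.002 and 0.002 m and y of tile_white in the frame of corner below -0.15 m and horizontal distance between tile_blue and tile_white between 0.11 and 0.114 m and y of spacer in the frame of corner between -0.11 and -0.102 m and x of spacer in the frame of corner between -0.075 and -0.02 m and z of spacer in the frame of corner below 0.004 m and angle between spacer's own z axis and vertical below 0.1 rad and angle between the x axis of spacer and the x axis of corner, either way round below 0.1 rad), for 0.2 s.
At the end, for the whole second after the job is handed in: The blue tile lies flat in the fence corner within 2 mm of both fences, the white tile flat within 2 mm of the long fence, both square to the fences within 0.025 rad, the joint between them 12 mm wide within 2 mm, and the spacer stands upright on the bench, off the board; all at rest (x of tile_blue in the frame of corner between -0.0345 and -0.03 m and z of tile_blue in the frame of corner between -0.002 and 0.002 m and angle between the x axis of each of tile_blue, tile_white and the x axis of corner, either way round below 0.025 rad and y of tile_blue in the frame of corner between -0.052 and -0.047 m and x of tile_white in the frame of corner between -0.0345 and -0.03 m and z of tile_white in the frame of corner between -0.002 and 0.002 m and y of tile_white in the frame of corner below -0.15 m and horizontal distance between tile_blue and tile_white between 0.11 and 0.114 m and height (world z) of spacer between -0.004 and 0.004 m and angle between spacer's own z axis and vertical below 0.1 rad and contact force between spacer and board below 0.05 N and linear speed of each of tile_blue, tile_white, spacer below 0.01 m/s); the robot touches nothing.
It fails at once if the plaster block, red scraper, brush or spatula is shifted by more than 20 mm (distance of any of mould_half_a, rubber_kidney, slip_brush, spatula from where it was at the start of the episode above 0.02 m).
It also fails if it takes over 72 s, if anything falls off the work surface, if the arm or the gripper's body presses on something with over 40 N, if the wrist force passes 120 N, or if a joint passes its speed limit or range.

## Working session

There is one attempt and no reset: what is moved stays moved. The work goes in short steps, Python scripts to look and compute and a tool call to move; the robot and the scene stay as the last step left them, time stands still between calls to the robot, and variables do not carry over. Pictures are saved under pics/ and viewed, at most 10 in all, crops included, and the job is handed in when it is done.

Besides the shell and the picture viewer there is one more tool, called after "Request:" as a command line: name --argument value ..., lists and objects as JSON in quotes. arm_command: Moves the arm, as the interface text tells. Its arguments: {"type":"object","properties":{"increments":{"type":"array","items":{"type":"array"}},"gripper":{"type":"number"},"grip_force":{"type":"number"}},"required":["increments"]}

```bash
mkdir -p pics; ls; cat > h.py <<'E'
import numpy as np, cv2
from rig import sense, eyes, env, finder
def ray(f,uv):
    K=np.array(f["camera_matrix"]);T=np.array(f["T"])
    p=np.linalg.inv(K)@np.array([uv[0],uv[1],1.]);d=T[:3,:3]@np.array([p[0],-p[1],-p[2]])
    return T[:3,3],d
def toz(f,uv,z):
    o,d=ray(f,uv);return o+d*(z-o[2])/d[2]
def proj(f,P):
    K=np.array(f["camera_matrix"]);T=np.array(f["T"])
    c=T[:3,:3].T@(np.array(P,float)-T[:3,3]);q=K@np.array([c[0],-c[1],-c[2]]);return q[:2]/q[2]
E
python3 - <<'E'
from h import *
print({k:np.round(v,3) for k,v in sense().items()})
for c in ("top","scene"):
    f=eyes.grab_frame(c);cv2.imwrite(f"pics/{c}0.png",f["color"]);print(c,np.round(f["camera_matrix"],1).tolist(),np.round(f["T"],2).tolist(),[k for k in f])
    np.save(c+"0.npy",f,allow_pickle=True)
    for n,z in (("board",12),("tile_blue",28),("tile_white",28),("spacer",42)):
        for r in finder.regions_of(c,n):
            print(c,n,round(r["conf"],2),np.round(r["xy"]),r["pixels"].sum(),np.round(toz(f,r["xy"],z)))
E
```

```text
pics
{'clock': np.float64(0.0), 'joint_pos': array([ 1.221,  0.424,  1.631, -0.   ,  1.089, -0.019]), 'joint_vel': array([-0.   ,  0.   ,  0.002, -0.   ,  0.   ,  0.001]), 'tau': array([ 1.0000e-03, -5.4464e+01, -2.7367e+01,  6.5000e-02,  2.3000e-02,
       -0.0000e+00]), 'eef_pos': array([202.81 , 590.598, 221.937]), 'tool_rot': array([-3.14 , -0.   ,  2.811]), 'ft_force': array([ 0.035, -0.579, -1.268]), 'ft_torque': array([-0.016,  0.007, -0.018]), 'grasp_force': np.float64(0.0), 'gripper_width': np.float64(87.537)}
top [[402.2, 0.0, 279.4], [0.0, 402.2, 214.5], [0.0, 0.0, 1.0]] [[0.01, 0.99, -0.13, 394.82], [-1.0, 0.01, -0.01, -29.07], [-0.01, 0.13, 0.99, 1310.28], [0.0, 0.0, 0.0, 1.0]] ['color', 'camera_matrix', 'T']
top board 0.69 [283. 231.] 6593 [514. -26.  12.]
top tile_blue 0.66 [260. 217.] 614 [555.  50.  28.]
top tile_white 0.84 [322. 230.] 609 [ 516. -151.   28.]
top spacer 0.63 [379. 250.] 163 [ 451. -328.   42.]
top spacer 0.47 [393. 213.] 126 [ 569. -375.   42.]
scene [[393.6, 0.0, 280.6], [0.0, 393.6, 209.0], [0.0, 0.0, 1.0]] [[0.81, 0.27, -0.52, -129.0], [-0.59, 0.41, -0.69, -894.55], [0.02, 0.87, 0.5, 691.96], [0.0, 0.0, 0.0, 1.0]] ['color', 'camera_matrix', 'T']
scene board 0.94 [284. 228.] 4257 [522. -48.  12.]
scene tile_blue 0.75 [276. 211.] 397 [547.  33.  28.]
scene spacer 0.7 [334. 280.] 301 [ 454. -353.   42.]
scene spacer 0.67 [370. 278.] 347 [ 535. -400.   42.]
```

```bash
python3 - <<'E'
from h import *
f=np.load("top0.npy",allow_pickle=True).item()
c=f["color"][140:290,200:430];cv2.imwrite("pics/topcrop.png",cv2.resize(c,None,fx=3.4,fy=3.4,interpolation=cv2.INTER_CUBIC))
f=np.load("scene0.npy",allow_pickle=True).item()
c=f["color"][150:330,200:430];cv2.imwrite("pics/sccrop.png",cv2.resize(c,None,fx=3.3,fy=3.3,interpolation=cv2.INTER_CUBIC))
E
```

```text
(no output)
```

View pics/topcrop.png

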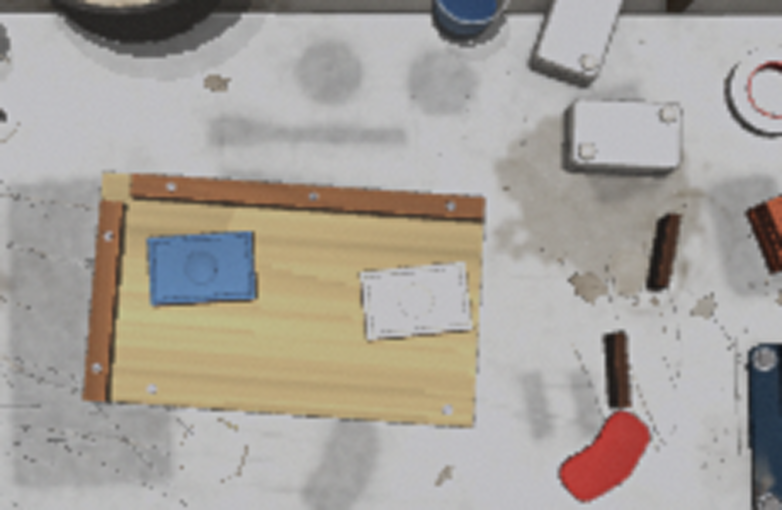

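View pics/sccrop.png

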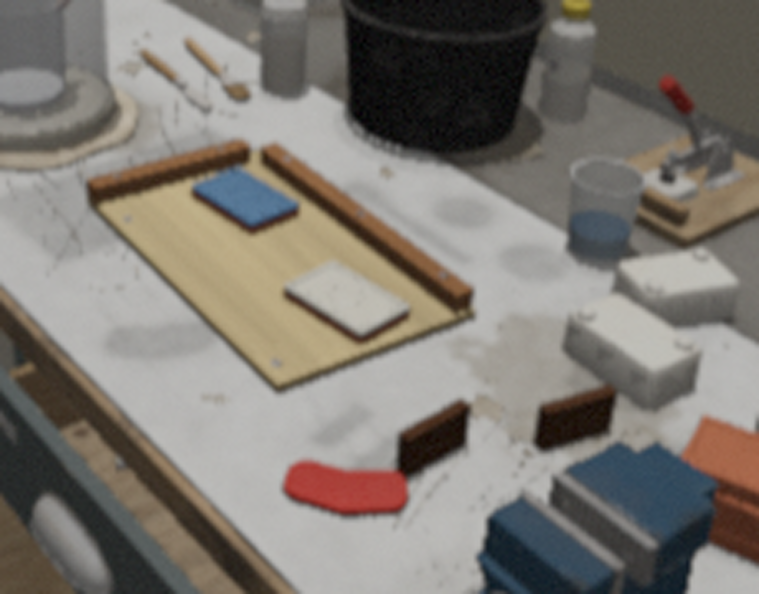

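The board lies around top pixel (283,231), with the blue tile at (260,217) and the white one at (322,230). There are two dark blocks: A at top (379,250), next to the red scraper and about 558 mm from the base, and B at (393,213), about 681 mm away. A is nearer the base, so A is the spacer, and the crops show it clearly. Next I'll fit exact poses using edges from both cameras.

```bash
cat > fit.py <<'E'
from h import *
from scipy.optimize import minimize
def grad(f):
    g=cv2.GaussianBlur(f["color"],(0,0),0.8).astype(np.float32)
    return np.stack([cv2.Sobel(g[...,i],cv2.CV_32F,a,1-a)/8 for a in (1,0) for i in range(3)],-1)
def boxedges(a,b,h,tops=True):
    c=[(-a/2,-b/2),(a/2,-b/2),(a/2,b/2),(-a/2,b/2)]
    return [((*c[i],h),(*c[(i+1)%4],h)) for i in range(4)]
def pts(edges,pose,z0):
    x,y,t=pose;R=np.array([[np.cos(t),-np.sin(t),0],[np.sin(t),np.cos(t),0],[0,0,1]])
    out=[]
    for p,q in edges:
        s=np.linspace(.04,.96,40)[:,None];P=(np.array(p)*(1-s)+np.array(q)*s)@R.T+[x,y,z0];out.append(P)
    return out
def score(pose,edges,z0,fr):
    tot=0
    for f,g in fr:
        K=np.array(f["camera_matrix"]);T=np.array(f["T"])
        for P in pts(edges,pose,z0):
            c=(P-T[:3,3])@T[:3,:3];q=np.c_[c[:,0],-c[:,1],-c[:,2]]@K.T;uv=q[:,:2]/q[:,2:]
            d=uv[-1]-uv[0];L=np.linalg.norm(d);n=np.array([-d[1],d[0]])/L
            u=uv.astype(np.float32)[None]
            v=[cv2.remap(np.ascontiguousarray(g[...,i]),u[...,0],u[...,1],cv2.INTER_LINEAR)[0] for i in range(6)]
            m=sum((n[0]*v[i]+n[1]*v[i+3])**2 for i in range(3))**.5
            tot+=m.mean()*L
    return tot
def fit(edges,z0,init,fr,dx=12,dt=.25):
    best=max(((score((init[0]+a,init[1]+b,init[2]+t),edges,z0,fr),(init[0]+a,init[1]+b,init[2]+t)) for a in np.arange(-dx,dx+1,4) for b in np.arange(-dx,dx+1,4) for t in np.linspace(-dt,dt,9)))
    r=minimize(lambda p:-score((p[0],p[1],p[2]/50),edges,z0,fr),[best[1][0],best[1][1],best[1][2]*50],method="Nelder-Mead",options=dict(initial_simplex=[[best[1][0]+i,best[1][1]+j,best[1][2]*50+k] for i,j,k in((0,0,0),(2,0,0),(0,2,0),(0,0,2))]))
    return np.array([r.x[0],r.x[1],r.x[2]/50]),-r.fun
z=12.;h=34.
BOARD=[((-110,-185,z),(-110,182,z)),((-110,-185,z),(88,-185,z)),((85,-180,h),(85,154,h)),((107,-180,h),(107,154,h)),((-110,160,h),(79,160,h)),((-110,182,h),(79,182,h))]
TILE=boxedges(65,100,16);SP=boxedges(70,12,42)
def incorner(b,p):
    t=b[2];R=np.array([[np.cos(t),np.sin(t)],[-np.sin(t),np.cos(t)]])
    return np.r_[R@(np.array(p[:2])-b[:2])-[85,160],p[2]-t]
E
python3 - <<'E'
from fit import *
F={c:np.load(c+"0.npy",allow_pickle=True).item() for c in("top","scene")}
FR={c:(f,grad(f)) for c,f in F.items()}
for cs in (["top"],["scene"],["top","scene"]):
    fr=[FR[c] for c in cs];print(cs)
    b,s=fit(BOARD,0,(514,-33,-.05),fr);print(" board",np.round(b,3),round(s))
    for n,e,z0,i in (("blue",TILE,12,(555,48,0)),("white",TILE,12,(516,-151,.05)),("spacer",SP,0,(451,-331,0)),("other",SP,0,(569,-375,-.1))):
        p,s=fit(e,z0,i,fr);print(" ",n,np.round(p,3),round(s),np.round(incorner(b,p),3))
E
```

```text
['top']
 board [ 5.21913e+02 -2.94130e+01 -6.40000e-02] 14690
  blue [5.50301e+02 5.20240e+01 7.60000e-02] 3696 [-61.889 -76.911   0.14 ]
  white [ 5.23011e+02 -1.49884e+02  1.13000e-01] 2198 [-7.61840e+01 -2.80153e+02  1.77000e-01]
  spacer [ 4.57431e+02 -3.29673e+02 -2.30000e-02] 2546 [-1.30108e+02 -4.63775e+02  4.10000e-02]
  other [ 5.65341e+02 -3.74327e+02 -1.79000e-01] 2099 [-1.95590e+01 -5.01423e+02 -1.14000e-01]
['scene']
 board [ 5.26104e+02 -2.84660e+01 -6.30000e-02] 11749
  blue [5.51402e+02 5.39000e+01 4.00000e-02] 2089 [-64.913 -76.21    0.103]
  white [ 5.20936e+02 -1.53599e+02  1.07000e-01] 2985 [-8.23160e+01 -2.85211e+02  1.70000e-01]
  spacer [ 453.705 -341.447   -0.   ] 1944 [-1.37643e+02 -4.76903e+02  6.30000e-02]
  other [ 5.64595e+02 -3.86581e+02 -2.40000e-01] 1503 [-2.41430e+01 -5.14999e+02 -1.77000e-01]
['top', 'scene']
 board [ 5.21837e+02 -2.90710e+01 -6.50000e-02] 25229
  blue [5.50486e+02 5.20850e+01 7.20000e-02] 5762 [-61.686 -77.154   0.137]
  white [ 5.22212e+02 -1.51608e+02  1.13000e-01] 4966 [-7.66610e+01 -2.82253e+02  1.78000e-01]
  spacer [ 4.57880e+02 -3.38667e+02  4.90000e-02] 3923 [-1.28698e+02 -4.73098e+02  1.14000e-01]
  other [ 5.65799e+02 -3.84444e+02 -2.21000e-01] 3252 [-1.80320e+01 -5.11764e+02 -1.56000e-01]
```

```bash
cat >> fit.py <<'E'
def hullscore(pose,dims,z0,fr):
    a,b,h=dims;x,y,t=pose;C=np.array([(i*a/2,j*b/2,k*h) for i in(-1,1) for j in(-1,1) for k in(0,1)])
    R=np.array([[np.cos(t),-np.sin(t),0],[np.sin(t),np.cos(t),0],[0,0,1]]);W=C@R.T+[x,y,z0];tot=0
    for f,g in fr:
        uv=np.array([proj(f,p) for p in W],np.float32);H=cv2.convexHull(uv)[:,0]
        for p,q in zip(H,np.roll(H,-1,0)):
            L=np.linalg.norm(q-p)
            if L<1: continue
            n=np.array([-(q-p)[1],(q-p)[0]])/L;s=np.linspace(.04,.96,30)[:,None];u=(p*(1-s)+q*s).astype(np.float32)[None]
            v=[cv2.remap(np.ascontiguousarray(g[...,i]),u[...,0],u[...,1],cv2.INTER_LINEAR)[0] for i in range(6)]
            # signed: need consistent gradient direction
            tot+=abs(sum((n[0]*v[i]+n[1]*v[i+3]) for i in range(3))).mean()*L
    return tot
def fith(dims,z0,init,fr,dx=12,dt=.25):
    S=lambda p:hullscore(p,dims,z0,fr)
    best=max((S(p),p) for p in ((init[0]+a,init[1]+b,init[2]+t) for a in np.arange(-dx,dx+1,4) for b in np.arange(-dx,dx+1,4) for t in np.linspace(-dt,dt,7)))[1]
    r=minimize(lambda p:-S((p[0],p[1],p[2]/50)),[best[0],best[1],best[2]*50],method="Nelder-Mead",options=dict(initial_simplex=[[best[0]+i,best[1]+j,best[2]*50+k] for i,j,k in((0,0,0),(2,0,0),(0,2,0),(0,0,2))]))
    return np.array([r.x[0],r.x[1],r.x[2]/50]),-r.fun
def draw(img,f,dims,z0,pose,col,k,off):
    a,b,h=dims
    for hh in (0,h):
        P=[pts([e],pose,z0)[0] for e in [((x0,y0,hh),(x1,y1,hh)) for (x0,y0),(x1,y1) in zip([(-a/2,-b/2),(a/2,-b/2),(a/2,b/2),(-a/2,b/2)],[(a/2,-b/2),(a/2,b/2),(-a/2,b/2),(-a/2,-b/2)])]]
        for q in P:
            for w in q: 
                u=(proj(f,w)+.5-off)*k; cv2.circle(img,(int(u[0]),int(u[1])),1,col,-1)
E
python3 - <<'E'
from fit import *
F={c:np.load(c+"0.npy",allow_pickle=True).item() for c in("top","scene")}
FR={c:(f,grad(f)) for c,f in F.items()}
b=(521.9,-29.2,-.064);res={}
for cs in (["top"],["scene"],["top","scene"]):
    fr=[FR[c] for c in cs];print(cs)
    for n,e,z0,i in (("blue",(65,100,16),12,(551,52,0.06)),("white",(65,100,16),12,(522,-151,.11)),("spacer",(70,12,42),0,(454,-335,0))):
        p,s=fith(e,z0,i,fr);print(" ",n,np.round(p,3),round(s),np.round(incorner(b,p),3));res[n]=(e,z0,p)
out=[]
for c,o,k in (("top",(215,180),4),("scene",(225,180),4)):
    im=cv2.resize(F[c]["color"][o[1]:o[1]+100 if c=="top" else o[1]+130,o[0]:o[0]+185],None,fx=k,fy=k,interpolation=cv2.INTER_CUBIC)
    for n,(e,z0,p) in res.items(): draw(im,F[c],e,z0,p,(0,255,255),k,np.array(o))
    for q in pts(BOARD,b,0):
        for w in q: u=(proj(F[c],w)+.5-o)*k;cv2.circle(im,(int(u[0]),int(u[1])),1,(0,255,0),-1)
    out.append(im)
cv2.imwrite("pics/ov.png",cv2.resize(np.vstack(out),None,fx=.645,fy=.645,interpolation=cv2.INTER_AREA))
E
```

```text
['top']
  blue [5.50206e+02 5.14630e+01 6.90000e-02] 4728 [-61.911 -77.692   0.133]
  white [ 5.24640e+02 -1.53296e+02  1.25000e-01] 3018 [-7.43290e+01 -2.83667e+02  1.89000e-01]
  spacer [ 4.58100e+02 -3.38019e+02  4.20000e-02] 7675 [-1.28919e+02 -4.72268e+02  1.06000e-01]
['scene']
  blue [5.52705e+02 5.41480e+01 3.50000e-02] 5237 [-59.589 -74.852   0.099]
  white [ 5.22818e+02 -1.51030e+02  1.17000e-01] 4909 [-7.62920e+01 -2.81522e+02  1.81000e-01]
  spacer [ 4.57305e+02 -3.40591e+02  8.20000e-02] 8271 [-1.29547e+02 -4.74885e+02  1.46000e-01]
['top', 'scene']
  blue [5.50821e+02 5.22230e+01 7.00000e-02] 9604 [-61.346 -76.894   0.134]
  white [ 5.23788e+02 -1.51605e+02  1.27000e-01] 7727 [-7.52870e+01 -2.82034e+02  1.91000e-01]
  spacer [ 4.58603e+02 -3.38920e+02  6.60000e-02] 15414 [-1.28359e+02 -4.73134e+02  1.30000e-01]
```

View pics/ov.png

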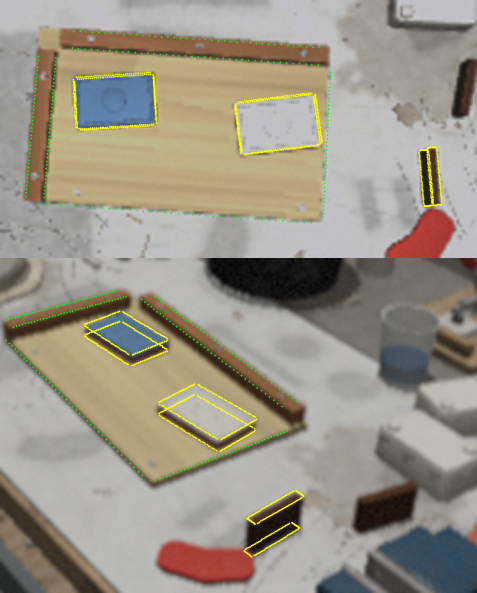

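The fits agree with both images to about 2 mm. Before the long first move I'll look at the whole bench.

View pics/top0.png

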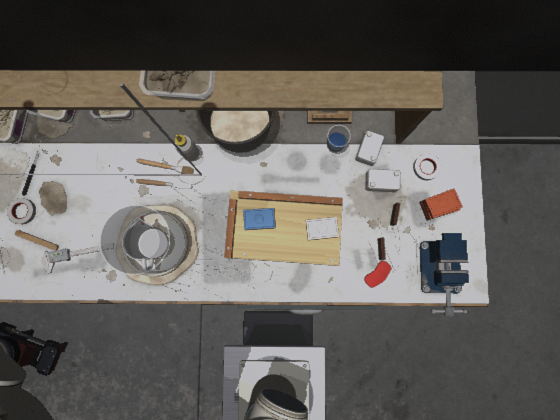

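```bash
cat > go.py <<'E'
import sys,numpy as np
# corner frame (x,y) , world z -> shift from commanded pose;  args: cx cy cz | x y z
b=(521.9,-29.2,-.064);c,s=np.cos(b[2]),np.sin(b[2]);R=np.array([[c,-s],[s,c]])
def w(x,y): return R@(np.array([x,y])+[85,160])+b[:2]
def inv(x,y): return R.T@(np.array([x,y])-b[:2])-[85,160]
if __name__=="__main__":
    a=list(map(float,sys.argv[1:]));cur=np.array(a[:3])
    for i in range(3,len(a),3):
        t=np.r_[w(a[i],a[i+1]),a[i+2]];print(a[i:i+3],"world",np.round(t,1),"shift m",np.round((t-cur)/1000,4))
E
python3 go.py 202.968 591.108 222.675 -118 -77 60 -118 -77 18 -75 -77 18; python3 -c "
import numpy as np;print(np.degrees(np.pi-.064-2.811))"
```

```text
[-118.0, -77.0, 60.0] world [494.3  55.7  60. ] shift m [ 0.2913 -0.5354 -0.1627]
[-118.0, -77.0, 18.0] world [494.3  55.7  18. ] shift m [ 0.2913 -0.5354 -0.2047]
[-75.0, -77.0, 18.0] world [537.2  53.   18. ] shift m [ 0.3342 -0.5381 -0.2047]
15.274633899888322
```

The bench is clear except for the wheel basin on the left at (150,243). I'll swing round in front of it at close radius, then go over the board.

Request:
arm_command --increments '[[[0.015, -0.05, 0.03], [0, 0, 2]], [[0.03, -0.1, 0.05], [0, 0, 4]], [[0.045, -0.16, 0.05], [0, 0, 6]], [[0.065, -0.22, 0.05], [0, 0, 8]], [[0.085, -0.28, 0.05], [0, 0, 10]], [[0.105, -0.34, 0.05], [0, 0, 12]], [[0.13, -0.4, 0.05], [0, 0, 14]], [[0.15, -0.46, 0.05], [0, 0, 15.3]]]' --gripper 0 --grip_force 10

```text
clock: 1.5
eef_pos: [351.9, 134.6, 273.2]
tool_rot: [3.141, 0.002, 3.079]
ft_force: [0.2, -0.3, -1.1]
gripper_width: 11.5
grasp_force: 0.0
```

Request:
arm_command --increments '[[[0.04, -0.022, -0.04], [0, 0, 0]], [[0.085, -0.045, -0.075], [0, 0, 0]], [[0.125, -0.066, -0.115], [0, 0, 0]], [[0.1413, -0.0754, -0.16], [0, 0, 0]], [[0.1413, -0.0754, -0.205], [0, 0, 0]], [[0.1413, -0.0754, -0.235], [0, 0, 0]], [[0.1413, -0.0754, -0.2547], [0, 0, 0]], [[0.1413, -0.0754, -0.2547], [0, 0, 0]]]'

```text
clock: 2.5
eef_pos: [491.6, 60.8, 16.8]
tool_rot: [-3.141, -0.003, 3.078]
ft_force: [-0.6, -0.2, 0.9]
gripper_width: 0.4
grasp_force: 0.0
```

```bash
python3 go.py 494.27 55.71 17.98 -75 -77 18 -71 -77 18; python3 -c "
from h import *;s=sense();print(s['eef_pos'],s['tool_rot'],s['ft_force'])"
```

```text
[-75.0, -77.0, 18.0] world [537.2  53.   18. ] shift m [ 0.0429 -0.0027  0.    ]
[-71.0, -77.0, 18.0] world [541.2  52.7  18. ] shift m [ 0.0469 -0.003   0.    ]
[491.56657909  60.75893389  16.82195726] [-3.14113621e+00 -2.79080836e-03  3.07772368e+00] [-0.57860404 -0.16791903  0.88996456]
```

```bash
python3 go.py 491.6 60.8 16.8 -118 -77 17 -95 -77 17 -76 -77 17
```

```text
[-118.0, -77.0, 17.0] world [494.3  55.7  17. ] shift m [ 0.0027 -0.0051  0.0002]
[-95.0, -77.0, 17.0] world [517.2  54.3  17. ] shift m [ 0.0256 -0.0065  0.0002]
[-76.0, -77.0, 17.0] world [536.2  53.1  17. ] shift m [ 0.0446 -0.0077  0.0002]
```

Request:
arm_command --increments '[[[0.0027, -0.0051, 0], [0, 0, 0]], [[0.0127, -0.0057, 0], [0, 0, 0]], [[0.0207, -0.0062, 0], [0, 0, 0]], [[0.0267, -0.0066, 0], [0, 0, 0]], [[0.0327, -0.007, 0], [0, 0, 0]], [[0.0387, -0.0073, 0], [0, 0, 0]], [[0.0436, -0.0077, 0], [0, 0, 0]], [[0.0436, -0.0077, 0], [0, 0, 0]]]'

```text
clock: 3.5
eef_pos: [537.4, 53.2, 18.0]
tool_rot: [3.141, 0.002, 3.078]
ft_force: [-0.2, 0.2, 0.5]
gripper_width: 0.5
grasp_force: 0.0
```

Request:
arm_command --increments '[[[0.002, -0.0001, 0], [0, 0, 0]], [[0.004, -0.0003, 0], [0, 0, 0]], [[0.004, -0.0003, 0], [0, 0, 0]]]'

```text
clock: 3.88
eef_pos: [539.7, 52.9, 17.8]
tool_rot: [-3.141, -0.001, 3.078]
ft_force: [-3.4, 1.0, 1.6]
gripper_width: 0.4
grasp_force: 2.2
```

```bash
cat > look.py <<'E'
import sys
from fit import *
b=np.array((521.9,-29.2,-.064));t=sys.argv[1];FR={}
for c in ("top","scene"):
    f=eyes.grab_frame(c);np.save(c+t+".npy",f,allow_pickle=True);FR[c]=(f,grad(f))
s=sense();from go import inv
print("tcp",np.round(s["eef_pos"],1),"corner",np.round(inv(*s["eef_pos"][:2]),1),"rot",np.round(s["tool_rot"],3),"F",np.round(s["ft_force"],1))
a=sys.argv[2:];D=dict(blue=((65,100,16),12),white=((65,100,16),12),spacer=((70,12,42),0),spacerb=((70,12,42),12))
from go import w
for n,x,y in zip(a[::3],a[1::3],a[2::3]):
    d,z=D[n];p0=w(float(x),float(y))
    for cs in (["top"],["scene"],["top","scene"]):
        p,sc=fith(d,z,(*p0,-.064),[FR[c] for c in cs],8,.15);print(n,cs,np.round(incorner(b,p),3),round(sc))
E
python3 look.py 1 blue -35 -77 white -75 -282
```

```text
tcp [539.7  52.9  17.9] corner [-72.5 -77. ] rot [-3.141e+00 -1.000e-03  3.078e+00] F [-4.3  0.7  2.1]
blue ['top'] [-41.912 -80.776  -0.169] 2694
blue ['scene'] [-31.43  -82.472   0.1  ] 2467
blue ['top', 'scene'] [-41.278 -80.152  -0.297] 4694
white ['top'] [-7.43660e+01 -2.83574e+02  1.82000e-01] 2993
white ['scene'] [-7.62560e+01 -2.81388e+02  1.81000e-01] 4992
white ['top', 'scene'] [-7.52730e+01 -2.82262e+02  1.91000e-01] 7780
```

Request:
arm_command --increments '[[[0.001, -0.0001, 0], [0, 0, 0]], [[0.002, -0.0001, 0], [0, 0, 0]], [[0.002, -0.0001, 0], [0, 0, 0]]]'

```text
clock: 4.35
eef_pos: [539.8, 52.9, 17.8]
tool_rot: [-3.141, -0.005, 3.078]
ft_force: [-10.0, 1.7, 8.5]
gripper_width: 0.5
grasp_force: 5.1
```

```bash
python3 go.py 542.4 52.8 17.8 -90 -80 18 -90 -150 18 -33 -150 18
```

```text
[-90.0, -80.0, 18.0] world [522.  51.  18.] shift m [-0.0204 -0.0018  0.0002]
[-90.0, -150.0, 18.0] world [517.5 -18.9  18. ] shift m [-0.0249 -0.0717  0.0002]
[-33.0, -150.0, 18.0] world [574.4 -22.5  18. ] shift m [ 0.032  -0.0753  0.0002]
```

Request:
arm_command --increments '[[[-0.0204, -0.0018, 0], [0, 0, 0]], [[-0.023, -0.035, 0], [0, 0, 0]], [[-0.0249, -0.0717, 0], [0, 0, 0]], [[-0.0249, -0.0717, 0], [0, 0, 0]], [[0.01, -0.074, 0], [0, 0, 0]], [[0.032, -0.0753, 0], [0, 0, 0]], [[0.032, -0.0753, 0], [0, 0, 0]], [[0.032, -0.0753, 0], [0, 0, 0]]]'

```text
clock: 5.35
eef_pos: [573.1, -21.9, 17.7]
tool_rot: [-3.142, -0.001, 3.078]
ft_force: [0.0, -0.4, -0.9]
gripper_width: 0.6
grasp_force: 0.0
```

```bash
python3 look.py 2
```

```text
tcp [572.9 -22.1  17.7] corner [ -34.6 -149.7] rot [-3.142e+00 -1.000e-03  3.078e+00] F [-0.2  0.8  0. ]
```

Request:
arm_command --increments '[[[0.0005, 0.008, 0], [0, 0, 0]], [[0.0009, 0.014, 0], [0, 0, 0]], [[0.0013, 0.02, 0], [0, 0, 0]], [[0.0017, 0.026, 0], [0, 0, 0]], [[0.0019, 0.03, 0], [0, 0, 0]], [[0.0021, 0.033, 0], [0, 0, 0]], [[0.0023, 0.036, 0], [0, 0, 0]], [[0.0023, 0.036, 0], [0, 0, 0]]]'

```text
clock: 6.45
eef_pos: [576.0, 13.7, 17.9]
tool_rot: [-3.141, -0.001, 3.078]
ft_force: [-1.9, -1.7, 0.8]
gripper_width: 0.8
grasp_force: 1.2
```

Request:
arm_command --increments '[[[0.0001, 0.0015, 0], [0, 0, 0]], [[0.0002, 0.003, 0], [0, 0, 0]], [[0.0002, 0.003, 0], [0, 0, 0]]]'

```text
clock: 6.82
eef_pos: [576.1, 16.4, 17.9]
tool_rot: [-3.141, -0.001, 3.078]
ft_force: [-3.1, -3.7, 1.2]
gripper_width: 0.5
grasp_force: 2.0
```

Request:
arm_command --increments '[[[0.0001, 0.0015, 0], [0, 0, 0]], [[0.0002, 0.003, 0], [0, 0, 0]], [[0.0002, 0.003, 0], [0, 0, 0]]]'

```text
clock: 7.2
eef_pos: [576.3, 19.4, 17.9]
tool_rot: [-3.141, -0.001, 3.078]
ft_force: [-3.1, -4.4, 2.4]
gripper_width: 0.7
grasp_force: 2.2
```

Request:
arm_command --increments '[[[0.0001, 0.0015, 0], [0, 0, 0]], [[0.0002, 0.003, 0], [0, 0, 0]], [[0.0002, 0.003, 0], [0, 0, 0]]]'

```text
clock: 7.58
eef_pos: [576.3, 19.6, 17.9]
tool_rot: [-3.138, -0.001, 3.079]
ft_force: [-3.6, -22.1, 4.0]
gripper_width: 0.8
grasp_force: 10.7
```

```bash
python3 look.py 3 blue -32 -50
```

```text
tcp [576.3  19.6  17.9] corner [ -33.8 -107.8] rot [-3.138e+00 -1.000e-03  3.079e+00] F [ -3.8 -21.4   3.6]
blue ['top'] [-50.618 -39.175   0.176] 2394
blue ['scene'] [-2.7407e+01 -5.1191e+01 -1.0000e-03] 3013
blue ['top', 'scene'] [-2.7918e+01 -4.9560e+01 -2.6000e-02] 4618
```

```bash
python3 go.py 576.3 21.6 17.9 -34 -125 18 -136 -190 18 -136 -282 18
```

```text
[-34.0, -125.0, 18.0] world [575.    2.5  18. ] shift m [-0.0013 -0.0191  0.0001]
[-136.0, -190.0, 18.0] world [469.1 -55.9  18. ] shift m [-1.072e-01 -7.750e-02  1.000e-04]
[-136.0, -282.0, 18.0] world [ 463.2 -147.7   18. ] shift m [-1.131e-01 -1.693e-01  1.000e-04]
```

Request:
arm_command --increments '[[[-0.0013, -0.0191, 0], [0, 0, 0]], [[-0.0013, -0.0191, 0], [0, 0, 0]], [[-0.055, -0.048, 0], [0, 0, 0]], [[-0.107, -0.0775, 0], [0, 0, 0]], [[-0.109, -0.11, 0], [0, 0, 0]], [[-0.1131, -0.1693, 0], [0, 0, 0]], [[-0.1131, -0.1693, 0], [0, 0, 0]], [[-0.1131, -0.1693, 0], [0, 0, 0]]]'

```text
clock: 8.68
eef_pos: [464.1, -146.3, 18.0]
tool_rot: [3.141, 0.0, 3.077]
ft_force: [0.6, 0.5, 0.7]
gripper_width: 0.6
grasp_force: 0.0
```

```bash
python3 look.py 4 blue -32 -50 white -75 -282; python3 - <<'E'
from h import *
f=np.load("top4.npy",allow_pickle=True).item()
c=f["color"][170:290,215:355];cv2.imwrite("pics/top4.png",cv2.resize(c,None,fx=5,fy=5,interpolation=cv2.INTER_CUBIC))
E
```

```text
tcp [ 464.  -145.5   17.9] corner [-135.4 -279.8] rot [ 3.141 -0.     3.079] F [-0.2  0.3 -0.4]
blue ['top'] [-3.2022e+01 -5.0930e+01  5.0000e-03] 4356
blue ['scene'] [-39.62  -69.042  -0.093] 2468
blue ['top', 'scene'] [-3.2170e+01 -5.0706e+01  3.0000e-03] 5699
white ['top'] [ -80.758 -289.367   -0.31 ] 2920
white ['scene'] [-7.93750e+01 -2.82052e+02  2.50000e-01] 3063
white ['top', 'scene'] [-7.84450e+01 -2.82222e+02  2.11000e-01] 4533
```

View pics/top4.png

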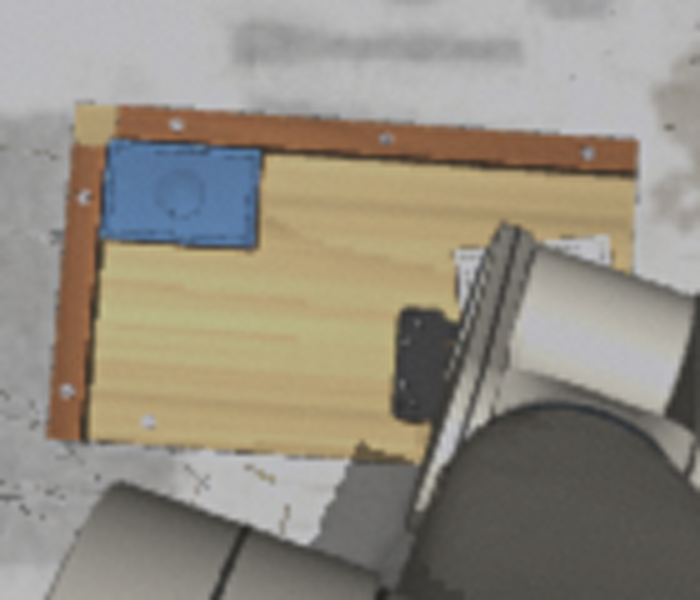

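Blue sits at the corner (crop px 105–260, 140–248), square and tight against both fences. Next I push white to the long fence.

Request:
arm_command --increments '[[[0.01, -0.0025, 0], [0, 0, 0]], [[0.018, -0.003, 0], [0, 0, 0]], [[0.025, -0.0035, 0], [0, 0, 0]], [[0.032, -0.004, 0], [0, 0, 0]], [[0.039, -0.0045, 0], [0, 0, 0]], [[0.046, -0.005, 0], [0, 0, 0]], [[0.053, -0.0055, 0], [0, 0, 0]], [[0.059, -0.006, 0], [0, 0, 0]]]'

```text
clock: 9.78
eef_pos: [523.5, -152.9, 17.9]
tool_rot: [-3.142, 0.0, 3.078]
ft_force: [-2.9, -0.3, 0.4]
gripper_width: 0.3
grasp_force: 1.2
```

Request:
arm_command --increments '[[[0.001, -0.0001, 0], [0, 0, 0]], [[0.003, -0.0002, 0], [0, 0, 0]], [[0.005, -0.0003, 0], [0, 0, 0]], [[0.005, -0.0003, 0], [0, 0, 0]]]'

```text
clock: 10.28
eef_pos: [526.4, -152.9, 17.9]
tool_rot: [3.141, -0.003, 3.078]
ft_force: [-7.5, 0.1, 6.0]
gripper_width: 0.6
grasp_force: 3.4
```

```bash
python3 go.py 528.6 -152.9 17.9 -90 -284 18 -92 -362 18 -34 -362 18 
```

```text
[-90.0, -284.0, 18.0] world [ 509.  -152.6   18. ] shift m [-0.0196  0.0003  0.0001]
[-92.0, -362.0, 18.0] world [ 502.  -230.3   18. ] shift m [-0.0266 -0.0774  0.0001]
[-34.0, -362.0, 18.0] world [ 559.9 -234.    18. ] shift m [ 0.0313 -0.0811  0.0001]
```

Request:
arm_command --increments '[[[0.001, -0.0001, 0], [0, 0, 0]], [[0.001, -0.0001, 0], [0, 0, 0]]]'

```text
clock: 10.52
eef_pos: [526.4, -152.9, 17.8]
tool_rot: [3.141, -0.005, 3.078]
ft_force: [-10.1, 0.1, 9.0]
gripper_width: 0.5
grasp_force: 4.8
```

Request:
arm_command --increments '[[[-0.021, 0.0003, 0], [0, 0, 0]], [[-0.024, -0.035, 0], [0, 0, 0]], [[-0.0276, -0.0774, 0], [0, 0, 0]], [[-0.0276, -0.0774, 0], [0, 0, 0]], [[0.01, -0.08, 0], [0, 0, 0]], [[0.0303, -0.0811, 0], [0, 0, 0]], [[0.0303, -0.0811, 0], [0, 0, 0]]]'

```text
clock: 11.4
eef_pos: [560.8, -233.7, 18.1]
tool_rot: [-3.141, 0.002, 3.079]
ft_force: [-1.0, 0.6, -1.0]
gripper_width: 0.5
grasp_force: 0.0
```

```bash
python3 look.py 5 white -32 -282
```

```text
tcp [ 558.4 -233.4   17.7] corner [ -35.5 -361.4] rot [ 3.141e+00 -1.000e-03  3.079e+00] F [-0.2 -0.  -0.3]
white ['top'] [-3.26560e+01 -2.86824e+02 -6.90000e-02] 4412
white ['scene'] [-2.82810e+01 -2.87899e+02 -1.20000e-02] 4474
white ['top', 'scene'] [-2.92090e+01 -2.88622e+02 -2.80000e-02] 8384
```

Request:
arm_command --increments '[[[0.0025, 0.008, 0], [0, 0, 0]], [[0.0032, 0.018, 0], [0, 0, 0]], [[0.0038, 0.028, 0], [0, 0, 0]], [[0.0044, 0.038, 0], [0, 0, 0]], [[0.005, 0.048, 0], [0, 0, 0]], [[0.0056, 0.058, 0], [0, 0, 0]], [[0.0062, 0.068, 0], [0, 0, 0]], [[0.0062, 0.068, 0], [0, 0, 0]]]'

```text
clock: 12.5
eef_pos: [565.4, -165.3, 18.0]
tool_rot: [3.141, -0.0, 3.079]
ft_force: [0.2, -0.7, -0.2]
gripper_width: 0.7
grasp_force: 0.0
```

Request:
arm_command --increments '[[[0.0006, 0.01, 0], [0, 0, 0]], [[0.0013, 0.02, 0], [0, 0, 0]], [[0.0019, 0.03, 0], [0, 0, 0]], [[0.0025, 0.04, 0], [0, 0, 0]], [[0.0032, 0.05, 0], [0, 0, 0]], [[0.0035, 0.056, 0], [0, 0, 0]], [[0.0035, 0.056, 0], [0, 0, 0]]]'

```text
clock: 13.38
eef_pos: [568.8, -109.6, 17.9]
tool_rot: [3.141, -0.0, 3.078]
ft_force: [0.3, 0.4, -0.0]
gripper_width: 1.0
grasp_force: 0.0
```

```bash
python3 look.py 6; python3 go.py 0 0 0 -128.5 -473 0
```

```text
tcp [ 568.7 -110.    17.8] corner [ -33.1 -237.7] rot [ 3.141e+00 -1.000e-03  3.078e+00] F [-0.9  0.3 -0.6]
[-128.5, -473.0, 0.0] world [ 458.5 -338.8    0. ] shift m [ 0.4585 -0.3388  0.    ]
```

Request:
arm_command --increments '[[[-0.001, -0.018, 0], [0, 0, 0]], [[-0.001, -0.018, 0.05], [0, 0, 0]], [[-0.01, -0.03, 0.08], [0, 0, 2]], [[-0.04, -0.08, 0.08], [0, 0, 4]], [[-0.07, -0.13, 0.08], [0, 0, 6]], [[-0.095, -0.18, 0.08], [0, 0, 7.4]], [[-0.1102, -0.2288, 0.08], [0, 0, 7.4]], [[-0.1102, -0.2288, 0.08], [0, 0, 7.4]]]' --gripper 0.5

```text
clock: 14.48
eef_pos: [457.2, -343.3, 98.2]
tool_rot: [-3.14, 0.001, -3.082]
ft_force: [0.6, -0.1, -0.1]
gripper_width: 44.0
grasp_force: 0.0
```

```bash
python3 look.py 7 white -32 -178 blue -32 -50; python3 -c "
import numpy as np
from rig import sense
s=sense();print(np.round((np.array([458.5,-338.8,20])-s['eef_pos'])/1000,4),np.degrees(-np.pi+.066-s['tool_rot'][2]))"
```

```text
tcp [ 457.9 -339.9   97.8] corner [-129.  -474.2] rot [ 3.141 -0.    -3.079] F [ 0.4  0.3 -0.4]
white ['top'] [-3.25100e+01 -1.75515e+02  3.00000e-03] 4761
white ['scene'] [-2.91890e+01 -1.75465e+02 -2.00000e-03] 6824
white ['top', 'scene'] [-2.88020e+01 -1.75543e+02  2.00000e-03] 11313
blue ['top'] [-3.2149e+01 -5.0934e+01  4.0000e-03] 4467
blue ['scene'] [-2.8442e+01 -4.9198e+01 -6.0000e-03] 4188
blue ['top', 'scene'] [-3.1554e+01 -5.0618e+01  8.0000e-03] 8311
[ 0.0006  0.0011 -0.0778] 0.17297520247342127
```

Request:
arm_command --increments '[[[0.0006, 0.001, -0.04], [0, 0, 0]], [[0.0006, 0.001, -0.065], [0, 0, 0]], [[0.0006, 0.001, -0.078], [0, 0, 0]], [[0.0006, 0.001, -0.078], [0, 0, 0]]]'

```text
clock: 15.08
eef_pos: [459.2, -337.1, 19.4]
tool_rot: [3.14, -0.001, -3.075]
ft_force: [0.8, 0.9, 0.7]
gripper_width: 44.1
grasp_force: 0.0
```

Request:
arm_command --increments '[[[0, 0, 0], [0, 0, 0]], [[0, 0, 0], [0, 0, 0]], [[0, 0, 0], [0, 0, 0]], [[0, 0, 0], [0, 0, 0]]]' --gripper 0 --grip_force 10

```text
clock: 15.58
eef_pos: [459.5, -338.4, 20.5]
tool_rot: [-3.141, 0.001, -3.076]
ft_force: [0.9, 1.2, 3.2]
gripper_width: 11.8
grasp_force: 10.0
```

```bash
python3 look.py 8; python3 -c "
import numpy as np
from h import *
f=np.load('scene8.npy',allow_pickle=True).item();cv2.imwrite('pics/sc8.png',cv2.resize(f['color'][210:340,260:430],None,fx=4,fy=4))"
```

```text
tcp [ 459.6 -338.4   20.5] corner [-127.4 -472.5] rot [-3.141e+00  1.000e-03 -3.076e+00] F [-0.7  1.3  5.4]
```

View pics/sc8.png

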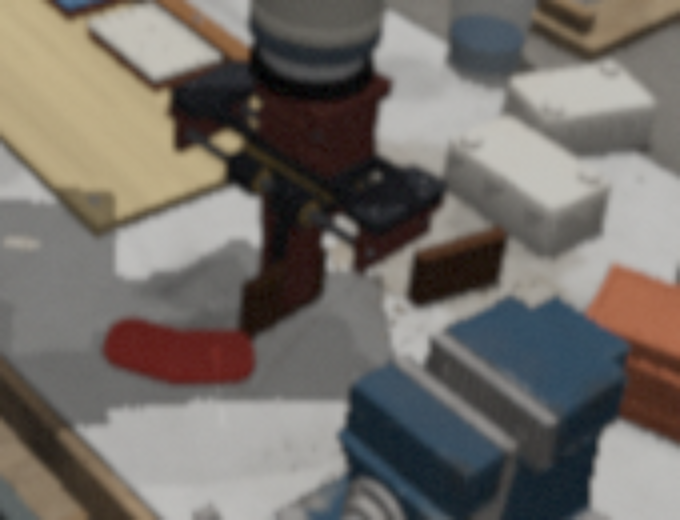

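The spacer is gripped, standing upright at crop (285,290), with the scraper untouched beside it. Next I carry it to the gap between the tiles.

```bash
python3 go.py 459.2 -338.6 20 -46 -112 90 -46 -112 34
```

```text
[-46.0, -112.0, 90.0] world [563.9  16.2  90. ] shift m [0.1047 0.3548 0.07  ]
[-46.0, -112.0, 34.0] world [563.9  16.2  34. ] shift m [0.1047 0.3548 0.014 ]
```

Request:
arm_command --increments '[[[0, 0, 0.03], [0, 0, 0]], [[0, 0, 0.07], [0, 0, 0]], [[0.015, 0.05, 0.08], [0, 0, -2]], [[0.035, 0.11, 0.08], [0, 0, -4]], [[0.055, 0.17, 0.08], [0, 0, -6]], [[0.075, 0.23, 0.08], [0, 0, -7.4]], [[0.095, 0.29, 0.08], [0, 0, -7.4]], [[0.095, 0.29, 0.08], [0, 0, -7.4]]]'

```text
clock: 16.68
eef_pos: [555.2, -44.5, 99.9]
tool_rot: [3.141, 0.0, 3.083]
ft_force: [0.4, -0.5, -1.3]
gripper_width: 11.9
grasp_force: 10.0
```

```bash
python3 -c "
import numpy as np
from rig import sense
from go import w
s=sense();p=s['eef_pos'];print(np.round(p,1),s['tool_rot'],s['gripper_width'],np.round((np.r_[w(-46,-112),34]-p)/1000,4),np.degrees(3.0776-s['tool_rot'][2]),s['joint_vel'])"
```

```text
[555.2 -44.5  99.9] [3.14127250e+00 4.91586356e-04 3.08301080e+00] 11.94158606181881 [ 0.0087  0.0608 -0.0659] -0.3100159950361905 [-0.02770932  0.00104602  0.00801141 -0.01926539  0.00662577 -0.00067495]
```

Request:
arm_command --increments '[[[0.005, 0.03, 0], [0, 0, 0]], [[0.0097, 0.0648, 0], [0, 0, 0]], [[0.0097, 0.0648, -0.03], [0, 0, 0]], [[0.0097, 0.0648, -0.03], [0, 0, 0]], [[0.0097, 0.0648, -0.03], [0, 0, 0]]]'

```text
clock: 17.3
eef_pos: [563.9, 15.8, 70.3]
tool_rot: [-3.141, -0.0, 3.077]
ft_force: [0.2, -0.5, -0.5]
gripper_width: 11.8
grasp_force: 10.0
```

```bash
python3 look.py 9;  python3 -c "
import numpy as np
from rig import sense
from go import w
s=sense();p=s['eef_pos'];print(np.round((np.r_[w(-46,-112),34]-p)/1000,4))
from h import *
f=np.load('scene9.npy',allow_pickle=True).item();cv2.imwrite('pics/sc9.png',cv2.resize(f['color'][150:270,220:370],None,fx=5,fy=5))"
```

```text
tcp [564.5  15.9  70.8] corner [ -45.3 -112.3] rot [3.142e+00 1.000e-03 3.077e+00] F [ 0.1 -0.1 -1.1]
[-0.0006  0.0003 -0.0368]
```

View pics/sc9.png

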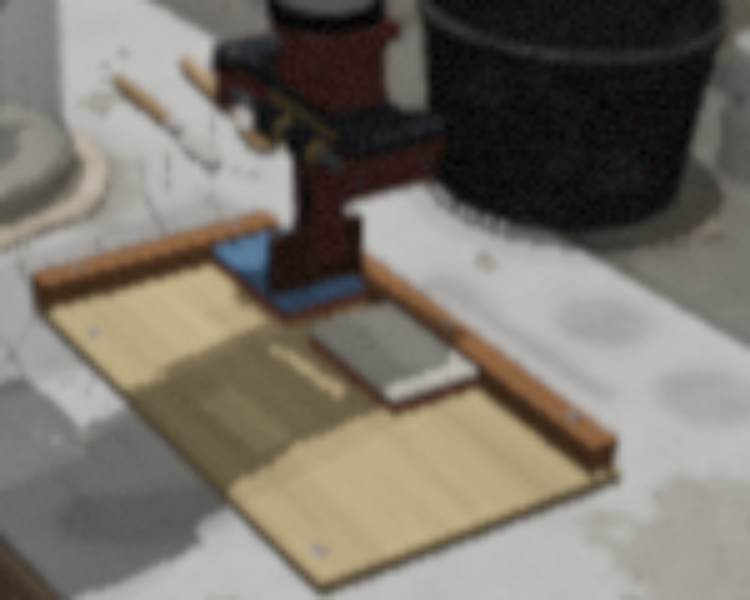

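```bash
python3 - <<'E'
from fit import *
from go import w
b=np.array((521.9,-29.2,-.064))
f=np.load('scene9.npy',allow_pickle=True).item();fr=[(f,grad(f))];g=fr[0]
# lower part of block below the fingertips: bottom edges of -x and -y faces
E=[((-35,-6,0),(35,-6,0)),((-35,-6,0),(-35,6,0)),((-35,-6,0),(-35,-6,38)),((35,-6,0),(35,-6,16)),((-35,6,0),(-35,6,38))]
for z0 in (49.5,50.3,51): p,s=fit(E,z0,(*w(-46,-112),-.064),fr,8,.06);print(z0,np.round(incorner(b,p),3),round(s))
E
```

```text
49.5 [ -42.171 -105.531   -0.156] 1268
50.3 [ -43.014 -106.88    -0.142] 1268
51 [ -43.779 -107.682   -0.131] 1268
```

Request:
arm_command --increments '[[[0, -0.003, 0], [0, 0, 0]], [[0, -0.003, -0.015], [0, 0, 0]], [[0, -0.003, -0.025], [0, 0, 0]], [[0, -0.003, -0.032], [0, 0, 0]], [[0, -0.003, -0.036], [0, 0, 0]], [[0, -0.003, -0.036], [0, 0, 0]]]'

```text
clock: 18.15
eef_pos: [563.8, 13.8, 33.6]
tool_rot: [-3.142, -0.001, 3.078]
ft_force: [-0.2, -0.3, -0.2]
gripper_width: 11.6
grasp_force: 10.0
```

Request:
arm_command --increments '[[[0, 0.001, 0], [0, 0, 0]], [[0.0001, 0.002, 0], [0, 0, 0]], [[0.0002, 0.003, 0], [0, 0, 0]], [[0.0002, 0.003, 0], [0, 0, 0]]]'

```text
clock: 18.65
eef_pos: [564.3, 16.8, 34.1]
tool_rot: [3.142, 0.0, 3.078]
ft_force: [0.7, 0.0, 0.2]
gripper_width: 12.0
grasp_force: 10.0
```

Request:
arm_command --increments '[[[0, 0.001, 0], [0, 0, 0]], [[0.0001, 0.002, 0], [0, 0, 0]], [[0.0002, 0.003, 0], [0, 0, 0]], [[0.0002, 0.003, 0], [0, 0, 0]]]'

```text
clock: 19.15
eef_pos: [564.4, 19.8, 34.0]
tool_rot: [-3.142, 0.0, 3.078]
ft_force: [-0.5, -0.2, -0.1]
gripper_width: 12.2
grasp_force: 10.0
```

Request:
arm_command --increments '[[[0, 0.001, 0], [0, 0, 0]], [[0.0001, 0.002, 0], [0, 0, 0]], [[0.0001, 0.002, 0], [0, 0, 0]]]'

```text
clock: 19.52
eef_pos: [564.6, 21.8, 34.0]
tool_rot: [3.142, 0.0, 3.078]
ft_force: [0.1, 0.3, -1.0]
gripper_width: 12.0
grasp_force: 10.0
```

Request:
arm_command --increments '[[[0, 0.0005, 0], [0, 0, 0]], [[0, 0.001, -0.001], [0, 0, 0]], [[0, 0.001, -0.0015], [0, 0, 0]], [[0, 0.001, -0.0015], [0, 0, 0]]]'

```text
clock: 20.02
eef_pos: [564.5, 22.7, 32.5]
tool_rot: [3.142, -0.0, 3.078]
ft_force: [-0.7, 0.4, 1.4]
gripper_width: 12.0
grasp_force: 10.0
```

Request:
arm_command --increments '[[[0.0001, 0.0007, -0.0003], [0, 0, 0]], [[0.0001, 0.0014, -0.0006], [0, 0, 0]], [[0.0001, 0.0014, -0.0006], [0, 0, 0]]]'

```text
clock: 20.4
eef_pos: [564.7, 23.4, 32.5]
tool_rot: [-3.141, 0.0, 3.078]
ft_force: [-2.0, -4.6, 7.3]
gripper_width: 11.8
grasp_force: 10.0
```

Request:
arm_command --increments '[[[0, -0.0003, 0.0004], [0, 0, 0]], [[0, -0.0003, 0.0004], [0, 0, 0]]]'

```text
clock: 20.65
eef_pos: [564.7, 23.4, 32.5]
tool_rot: [-3.141, 0.0, 3.078]
ft_force: [-0.7, -4.9, 5.5]
gripper_width: 12.0
grasp_force: 10.0
```

Request:
arm_command --increments '[[[0, 0, 0], [0, 0, 0]], [[0, 0, 0], [0, 0, 0]], [[0, 0, 0], [0, 0, 0]], [[0, 0, 0.03], [0, 0, 0]], [[0, 0, 0.08], [0, 0, 0]], [[0, 0, 0.08], [0, 0, 0]]]' --gripper 0.4

```text
clock: 21.4
eef_pos: [567.3, 24.0, 115.6]
tool_rot: [3.141, 0.007, 3.078]
ft_force: [-0.6, -0.1, 0.5]
gripper_width: 35.2
grasp_force: 0.0
```

```bash
python3 look.py 10; python3 go.py 564.7 23.8 112 -33 -250 112 -33 -250 18; 
```

```text
tcp [564.7  23.9 112.4] corner [ -45.7 -104.3] rot [3.141e+00 1.000e-03 3.078e+00] F [-0.2  0.2  0.3]
[-33.0, -250.0, 112.0] world [ 568.  -122.3  112. ] shift m [ 0.0033 -0.1461  0.    ]
[-33.0, -250.0, 18.0] world [ 568.  -122.3   18. ] shift m [ 0.0033 -0.1461 -0.094 ]
```

Request:
arm_command --increments '[[[0.001, -0.05, 0], [0, 0, 0]], [[0.002, -0.1, 0], [0, 0, 0]], [[0.003, -0.152, 0], [0, 0, 0]], [[0.003, -0.152, -0.04], [0, 0, 0]], [[0.003, -0.152, -0.07], [0, 0, 0]], [[0.003, -0.152, -0.094], [0, 0, 0]], [[0.003, -0.152, -0.094], [0, 0, 0]]]' --gripper 0

```text
clock: 22.38
eef_pos: [564.9, -127.6, 15.1]
tool_rot: [3.14, -0.006, 3.078]
ft_force: [-0.4, 0.6, 0.1]
gripper_width: 0.6
grasp_force: 0.0
```

```bash
python3 look.py 11 blue -32 -50 white -32 -175 spacerb -46 -107; python3 -c "
from h import *
f=np.load('scene11.npy',allow_pickle=True).item();a=cv2.resize(f['color'][160:260,225:355],None,fx=5,fy=5)
cv2.imwrite('pics/s11.png',a)"
```

```text
tcp [ 567.  -128.    17.6] corner [ -33.7 -255.7] rot [ 3.141e+00 -2.000e-03  3.078e+00] F [ 0.1 -0.7 -0. ]
blue ['top'] [-3.2123e+01 -4.3793e+01  2.0000e-03] 3917
blue ['scene'] [-2.8080e+01 -5.3066e+01  8.0000e-03] 4221
blue ['top', 'scene'] [-3.1912e+01 -6.0580e+01 -1.6000e-02] 7619
white ['top'] [-3.17090e+01 -1.63276e+02  4.80000e-02] 4926
white ['scene'] [-2.84280e+01 -1.74529e+02 -8.00000e-03] 5587
white ['top', 'scene'] [-3.08770e+01 -1.63477e+02  6.60000e-02] 9267
spacerb ['top'] [-4.8306e+01 -1.0548e+02 -1.8000e-02] 3974
spacerb ['scene'] [-4.4239e+01 -1.0156e+02  9.7000e-02] 4533
spacerb ['top', 'scene'] [-4.78330e+01 -1.04895e+02  5.00000e-03] 8151
```

View pics/s11.png

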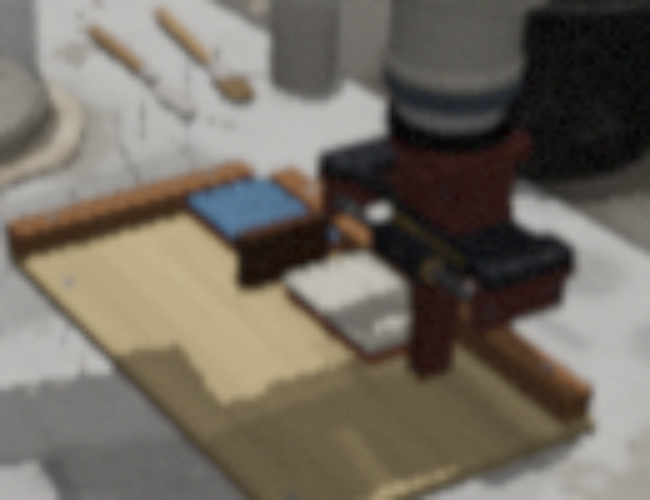

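The spacer stands against blue at crop (285,245). White is still about 13 mm off at (350,295), so I push it up to the spacer.

Request:
arm_command --increments '[[[0.0006, 0.009, 0], [0, 0, 0]], [[0.001, 0.016, 0], [0, 0, 0]], [[0.0014, 0.021, 0], [0, 0, 0]], [[0.0016, 0.025, 0], [0, 0, 0]], [[0.0018, 0.028, 0], [0, 0, 0]], [[0.002, 0.031, 0], [0, 0, 0]], [[0.002, 0.031, 0], [0, 0, 0]]]'

```text
clock: 23.35
eef_pos: [570.2, -97.5, 18.8]
tool_rot: [-3.141, 0.001, 3.078]
ft_force: [-0.4, -3.2, 3.1]
gripper_width: 0.1
grasp_force: 2.0
```

Request:
arm_command --increments '[[[0.0001, 0.001, 0], [0, 0, 0]], [[0.0001, 0.002, 0], [0, 0, 0]], [[0.0002, 0.003, 0], [0, 0, 0]], [[0.0002, 0.003, 0], [0, 0, 0]]]'

```text
clock: 23.85
eef_pos: [570.4, -94.6, 18.7]
tool_rot: [-3.141, 0.001, 3.078]
ft_force: [-0.9, -5.2, 4.4]
gripper_width: 0.5
grasp_force: 2.6
```

Request:
arm_command --increments '[[[0.0001, 0.001, 0], [0, 0, 0]], [[0.0001, 0.002, 0], [0, 0, 0]], [[0.0001, 0.002, 0], [0, 0, 0]]]'

```text
clock: 24.22
eef_pos: [570.4, -92.5, 18.6]
tool_rot: [-3.141, 0.001, 3.078]
ft_force: [0.2, -5.7, 4.3]
gripper_width: 0.8
grasp_force: 2.5
```

Request:
arm_command --increments '[[[0.0001, 0.001, 0], [0, 0, 0]], [[0.0001, 0.002, 0], [0, 0, 0]], [[0.0001, 0.002, 0], [0, 0, 0]]]'

```text
clock: 24.6
eef_pos: [570.4, -92.3, 18.6]
tool_rot: [-3.139, 0.001, 3.079]
ft_force: [-1.0, -15.3, 3.8]
gripper_width: 0.5
grasp_force: 7.9
```

```bash
python3 go.py 570.4 -90.5 18 -34 -235 18 -95 -235 18 -95 -165 18 -76 -165 18
```

```text
[-34.0, -235.0, 18.0] world [ 568.  -107.3   18. ] shift m [-0.0024 -0.0168  0.    ]
[-95.0, -235.0, 18.0] world [ 507.1 -103.4   18. ] shift m [-0.0633 -0.0129  0.    ]
[-95.0, -165.0, 18.0] world [511.6 -33.6  18. ] shift m [-0.0588  0.0569  0.    ]
[-76.0, -165.0, 18.0] world [530.6 -34.8  18. ] shift m [-0.0398  0.0557  0.    ]
```

Request:
arm_command --increments '[[[-0.0024, -0.0168, 0], [0, 0, 0]], [[-0.0024, -0.0168, 0], [0, 0, 0]], [[-0.0633, -0.0129, 0], [0, 0, 0]], [[-0.0633, -0.0129, 0], [0, 0, 0]], [[-0.0588, 0.0569, 0], [0, 0, 0]], [[-0.0588, 0.0569, 0], [0, 0, 0]], [[-0.045, 0.056, 0], [0, 0, 0]], [[-0.0398, 0.0557, 0], [0, 0, 0]]]'

```text
clock: 25.6
eef_pos: [532.3, -35.3, 18.5]
tool_rot: [-3.142, 0.002, 3.077]
ft_force: [0.3, -0.9, 0.6]
gripper_width: 0.6
grasp_force: 0.0
```

Request:
arm_command --increments '[[[0.001, -0.0001, 0], [0, 0, 0]], [[0.002, -0.0001, 0], [0, 0, 0]], [[0.003, -0.0002, 0], [0, 0, 0]], [[0.004, -0.0002, 0], [0, 0, 0]], [[0.004, -0.0002, 0], [0, 0, 0]]]'

```text
clock: 26.22
eef_pos: [534.1, -34.8, 18.3]
tool_rot: [-3.142, -0.0, 3.078]
ft_force: [-0.1, -0.9, -0.4]
gripper_width: 0.4
grasp_force: 0.2
```

Request:
arm_command --increments '[[[0.001, -0.0001, 0], [0, 0, 0]], [[0.002, -0.0001, 0], [0, 0, 0]], [[0.002, -0.0001, 0], [0, 0, 0]]]'

```text
clock: 26.6
eef_pos: [534.1, -34.7, 18.1]
tool_rot: [-3.142, -0.004, 3.078]
ft_force: [-6.9, -0.8, 6.5]
gripper_width: 0.6
grasp_force: 3.3
```

Request:
arm_command --increments '[[[-0.02, 0.001, 0], [0, 0, 0]], [[-0.03, 0.001, 0.04], [0, 0, 0]], [[-0.06, -0.03, 0.09], [0, 0, 0]], [[-0.1, -0.07, 0.095], [0, 0, 0]], [[-0.13, -0.11, 0.095], [0, 0, 0]], [[-0.13, -0.11, 0.095], [0, 0, 0]]]' --gripper 0.4

```text
clock: 27.35
eef_pos: [404.9, -146.6, 113.7]
tool_rot: [-3.141, 0.001, 3.074]
ft_force: [0.4, -0.2, 0.3]
gripper_width: 35.3
grasp_force: 0.0
```

```bash
python3 look.py 12 blue -32 -50 white -32 -162 spacerb -46 -107; python3 -c "
from h import *
a=[]
for c,r in(('top',(180,265,215,355)),('scene',(160,245,215,355))):
  f=np.load(c+'12.npy',allow_pickle=True).item();a.append(cv2.resize(f['color'][r[0]:r[1],r[2]:r[3]],None,fx=3.5,fy=3.5,interpolation=cv2.INTER_CUBIC))
cv2.imwrite('pics/s12.png',np.vstack(a))"
```

```text
tcp [ 406.8 -145.2  113.6] corner [-192.4 -283.1] rot [-3.141e+00  1.000e-03  3.076e+00] F [ 0.2 -0.4 -0.5]
blue ['top'] [-3.2037e+01 -5.9563e+01  5.0000e-03] 5066
blue ['scene'] [-24.754 -54.263   0.119] 2823
blue ['top', 'scene'] [-3.1938e+01 -5.8776e+01  7.0000e-03] 7395
white ['top'] [-3.23270e+01 -1.59356e+02  5.00000e-03] 6236
white ['scene'] [-2.85280e+01 -1.75214e+02  1.80000e-02] 5947
white ['top', 'scene'] [-2.99560e+01 -1.60049e+02  4.90000e-02] 11295
spacerb ['top'] [-4.80380e+01 -1.04076e+02  1.50000e-02] 4649
spacerb ['scene'] [-1.8570e+00 -9.8194e+01 -3.7000e-02] 3979
spacerb ['top', 'scene'] [-4.75980e+01 -1.03815e+02  2.00000e-02] 6056
```

View pics/s12.png

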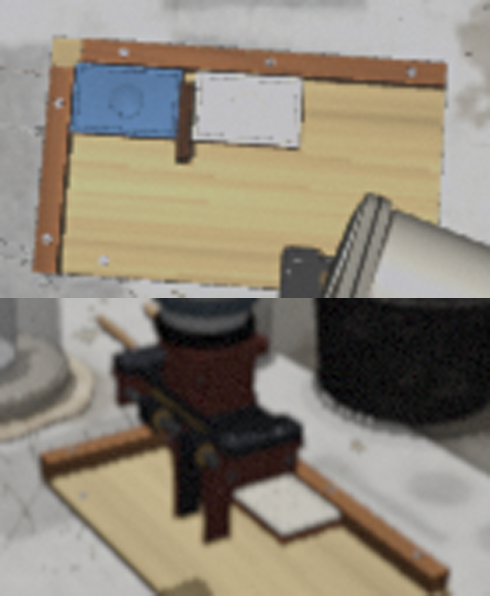

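Top view: blue at (127,100), spacer (185,120) and white (247,110) form a tight, square row along the fence. I'll check the edges with a profile scan at sub-pixel level.

```bash
python3 - <<'E'
from h import *
from go import w
f=np.load('top12.npy',allow_pickle=True).item()
ys=np.arange(12,-232,-.5);P=[]
for x in np.arange(-55,-9,3.): P.append([proj(f,[*w(x,y),28]) for y in ys])
P=np.array(P,np.float32);v=cv2.remap(f["color"],P[...,0],P[...,1],cv2.INTER_CUBIC).astype(float).mean(0)
for i in range(0,len(ys),4): 
    if ys[i]>-8 or -92>ys[i]>-122 or ys[i]<-200: print(ys[i],np.round(v[i]))
# long-fence side edges: for each tile, profile along x
for n,y0 in(("blue",-50),("white",-162)):
  for side in (-35,0,35):
    xs=np.arange(-85,12,1.);Q=np.array([[proj(f,[*w(x,y0+side+d),28]) for x in xs] for d in(-6,-3,0,3,6)],np.float32)
    u=cv2.remap(f["color"],Q[...,0],Q[...,1],cv2.INTER_CUBIC).astype(float).mean((0))[:,0 if n=="blue" else 1]
    g=np.diff(u);lo=np.argmax(abs(g[:40]));hi=60+np.argmin(g[60:]);
    c=lambda k:np.sum(xs[k-3:k+4]*abs(g[k-3:k+4]))/np.sum(abs(g[k-3:k+4]))+.5
    print(n,side,"edges",round(c(lo),1),round(c(hi),1))
E
```

```text
12.0 [ 82. 106. 144.]
10.0 [ 74. 103. 146.]
8.0 [ 70. 104. 151.]
6.0 [ 71. 104. 151.]
4.0 [ 74.  90. 119.]
2.0 [97. 84. 81.]
0.0 [136. 103.  76.]
-2.0 [152. 113.  82.]
-4.0 [154. 116.  85.]
-6.0 [164. 124.  91.]
-94.0 [135. 104.  80.]
-96.0 [97. 83. 77.]
-98.0 [59. 64. 79.]
-100.0 [48. 60. 82.]
-102.0 [47. 60. 81.]
-104.0 [46. 58. 79.]
-106.0 [47. 57. 75.]
-108.0 [57. 65. 75.]
-110.0 [ 96. 101. 104.]
-112.0 [150. 155. 156.]
-114.0 [174. 178. 179.]
-116.0 [180. 179. 180.]
-118.0 [192. 188. 189.]
-120.0 [196. 192. 192.]
-202.0 [187. 185. 186.]
-204.0 [184. 183. 184.]
-206.0 [186. 185. 186.]
-208.0 [155. 161. 165.]
-210.0 [111. 133. 144.]
-212.0 [108. 146. 165.]
-214.0 [120. 165. 187.]
-216.0 [122. 166. 187.]
-218.0 [122. 166. 186.]
-220.0 [122. 165. 185.]
-222.0 [122. 165. 185.]
-224.0 [122. 166. 186.]
-226.0 [122. 166. 185.]
-228.0 [122. 165. 185.]
-230.0 [122. 165. 185.]
blue -35 edges -60.7 1.4
blue 0 edges -61.1 2.3
blue 35 edges -62.0 2.2
white -35 edges -62.8 2.4
white 0 edges -61.8 1.2
white 35 edges -60.8 0.7
```

Total blue-to-white is 211–212 mm and both tiles are flush. The contact stop was also exactly 112 mm beyond blue's, so the joint is fixed. Next I draw the spacer.

Request:
arm_command --increments '[[[0.04, 0.043, 0], [0, 0, 0]], [[0.08, 0.085, 0], [0, 0, 0]], [[0.12, 0.128, 0], [0, 0, 0]], [[0.1579, 0.1683, 0], [0, 0, 0]], [[0.1579, 0.1683, -0.01], [0, 0, 0]], [[0.1579, 0.1683, -0.03], [0, 0, 0]], [[0.1579, 0.1683, -0.03], [0, 0, 0]], [[0.1579, 0.1683, -0.03], [0, 0, 0]]]'

```text
clock: 28.45
eef_pos: [563.9, 23.6, 83.4]
tool_rot: [-3.142, -0.0, 3.078]
ft_force: [-0.4, -0.1, 0.8]
gripper_width: 35.4
grasp_force: 0.0
```

```bash
python3 look.py 13; python3 -c "
from h import *
s=sense();print(s['eef_pos'],np.round((np.array([564.7,23.1,33.8])-s['eef_pos'])/1000,4),s['joint_vel'])"
```

```text
tcp [564.4  23.4  83.9] corner [ -45.9 -104.8] rot [3.142e+00 1.000e-03 3.078e+00] F [-0.7  0.3 -0.6]
[564.43889814  23.36396941  83.91651134] [ 0.0003 -0.0003 -0.0501] [-2.09985896e-03 -3.54975425e-03  2.38639198e-04 -4.08787925e-05
 -2.39479423e-03 -5.16972290e-04]
```

Request:
arm_command --increments '[[[0, -0.0002, -0.02], [0, 0, 0]], [[0, -0.0002, -0.035], [0, 0, 0]], [[0, -0.0002, -0.045], [0, 0, 0]], [[0, -0.0002, -0.05], [0, 0, 0]], [[0, -0.0002, -0.05], [0, 0, 0]], [[0, -0.0002, -0.05], [0, 0, 0]]]'

```text
clock: 29.3
eef_pos: [564.4, 23.3, 33.6]
tool_rot: [3.142, 0.001, 3.078]
ft_force: [-0.0, -0.1, 0.4]
gripper_width: 35.1
grasp_force: 0.0
```

Request:
arm_command --increments '[[[0, 0, 0], [0, 0, 0]], [[0, 0, 0], [0, 0, 0]], [[0, 0, 0], [0, 0, 0]], [[0, 0, 0], [0, 0, 0]]]' --gripper 0 --grip_force 5

```text
clock: 29.8
eef_pos: [564.2, 23.3, 33.5]
tool_rot: [3.142, 0.0, 3.078]
ft_force: [0.2, 0.3, 1.3]
gripper_width: 11.7
grasp_force: 5.0
```

The side load is nearly zero. I draw it straight up, slowly.

Request:
arm_command --increments '[[[0, 0, 0.002], [0, 0, 0]], [[0, 0, 0.005], [0, 0, 0]], [[0, 0, 0.009], [0, 0, 0]], [[0, 0, 0.014], [0, 0, 0]], [[0, 0, 0.02], [0, 0, 0]], [[0, 0, 0.03], [0, 0, 0]], [[0, 0, 0.045], [0, 0, 0]], [[0, 0, 0.06], [0, 0, 0]]]'

```text
clock: 30.8
eef_pos: [564.3, 23.3, 94.6]
tool_rot: [3.142, 0.001, 3.078]
ft_force: [0.8, 1.0, -1.5]
gripper_width: 12.1
grasp_force: 5.0
```

```bash
python3 go.py 564.3 23.3 93.5 -120 -420 93 -120 -420 22
```

```text
[-120.0, -420.0, 93.0] world [ 470.3 -286.4   93. ] shift m [-0.094  -0.3097 -0.0005]
[-120.0, -420.0, 22.0] world [ 470.3 -286.4   22. ] shift m [-0.094  -0.3097 -0.0715]
```

Request:
arm_command --increments '[[[-0.01, -0.04, 0], [0, 0, 0]], [[-0.025, -0.09, 0], [0, 0, 0]], [[-0.042, -0.14, 0], [0, 0, 0]], [[-0.058, -0.19, 0], [0, 0, 0]], [[-0.074, -0.24, 0], [0, 0, 0]], [[-0.088, -0.29, 0], [0, 0, 0]], [[-0.094, -0.31, 0], [0, 0, 0]], [[-0.094, -0.31, 0], [0, 0, 0]]]'

```text
clock: 31.8
eef_pos: [470.0, -287.6, 93.8]
tool_rot: [-3.141, 0.001, 3.076]
ft_force: [0.3, 0.2, -0.9]
gripper_width: 12.1
grasp_force: 5.0
```

Request:
arm_command --increments '[[[0, 0, -0.03], [0, 0, 0]], [[0, 0, -0.055], [0, 0, 0]], [[0, 0, -0.065], [0, 0, 0]], [[0, 0, -0.07], [0, 0, 0]], [[0, 0, -0.07], [0, 0, 0]], [[0, 0, -0.07], [0, 0, 0]]]'

```text
clock: 32.55
eef_pos: [470.7, -286.9, 24.0]
tool_rot: [-3.141, 0.001, 3.078]
ft_force: [0.4, -0.6, -1.0]
gripper_width: 12.3
grasp_force: 5.0
```

```bash
python3 look.py 14 blue -32 -50 white -32 -162
```

```text
tcp [ 470.5 -287.    23.9] corner [-119.8 -420.5] rot [-3.141e+00  1.000e-03  3.078e+00] F [-0.8 -0.  -0.4]
blue ['top'] [-3.2031e+01 -5.1118e+01  3.0000e-03] 4378
blue ['scene'] [-29.497 -37.853   0.06 ] 3958
blue ['top', 'scene'] [-3.1522e+01 -5.0957e+01  4.0000e-03] 7179
white ['top'] [-3.23910e+01 -1.52143e+02 -1.00000e-03] 4950
white ['scene'] [-2.8745e+01 -1.6153e+02  3.2000e-02] 4465
white ['top', 'scene'] [-2.99290e+01 -1.57977e+02  4.50000e-02] 8968
```

Request:
arm_command --increments '[[[0, 0, -0.001], [0, 0, 0]], [[0, 0, -0.002], [0, 0, 0]], [[0, 0, -0.0028], [0, 0, 0]], [[0, 0, -0.0028], [0, 0, 0]]]'

```text
clock: 33.15
eef_pos: [470.3, -286.8, 20.9]
tool_rot: [-3.141, 0.0, 3.078]
ft_force: [-1.5, 0.7, 5.0]
gripper_width: 11.9
grasp_force: 5.0
```

Contact is 5 N, so it is standing on the bench. I release and retreat upward.

Request:
arm_command --increments '[[[0, 0, 0.0005], [0, 0, 0]], [[0, 0, 0.0005], [0, 0, 0]], [[0, 0, 0.0005], [0, 0, 0]], [[0, 0, 0.0005], [0, 0, 0]], [[0, 0, 0.03], [0, 0, 0]], [[0, 0, 0.08], [0, 0, 0]], [[-0.03, 0, 0.13], [0, 0, 0]], [[-0.06, 0, 0.18], [0, 0, 0]]]' --gripper 0.5

```text
clock: 34.15
eef_pos: [409.4, -286.5, 201.8]
tool_rot: [3.142, -0.0, 3.078]
ft_force: [0.2, 0.2, -0.5]
gripper_width: 43.9
grasp_force: 0.0
```

Request:
arm_command --increments '[[[0, -0.04, 0], [0, 0, 0]], [[0, -0.08, 0], [0, 0, 0]], [[0, -0.08, 0], [0, 0, 0]], [[0, -0.08, 0], [0, 0, 0]]]'

```text
clock: 34.65
eef_pos: [409.6, -366.0, 200.0]
tool_rot: [3.141, -0.001, 3.077]
ft_force: [-0.8, -0.9, 0.6]
gripper_width: 44.3
grasp_force: 0.0
```

```bash
python3 look.py 15 blue -32 -50 white -32 -162 spacer -120 -420; python3 - <<'E'
from h import *
from go import w
for t in ("4","15"):
    f=np.load(f'top{t}.npy',allow_pickle=True).item()
    ys=np.arange(12,-232,-.5)
    P=np.array([[proj(f,[*w(x,y),28]) for y in ys] for x in np.arange(-55,-9,3.)],np.float32)
    v=cv2.remap(f["color"],P[...,0],P[...,1],cv2.INTER_CUBIC).astype(float).mean(0);g=np.abs(np.diff(v,axis=0)).sum(1)
    k=[i for i in range(2,len(g)-2) if g[i]==g[i-2:i+3].max() and g[i]>8];print(t,[(float(ys[i]),int(g[i])) for i in k])
a=[]
for c,r in(('top',(180,280,215,395)),('scene',(160,300,215,395))):
  f=np.load(c+'15.npy',allow_pickle=True).item();a.append(cv2.resize(f['color'][r[0]:r[1],r[2]:r[3]],None,fx=2.5,fy=2.5,interpolation=cv2.INTER_CUBIC))
cv2.imwrite('pics/s15.png',np.vstack(a))
E
```

```text
tcp [ 409.9 -365.5  200.1] corner [-175.3 -502.8] rot [ 3.141e+00 -1.000e-03  3.078e+00] F [ 0.4 -0.7 -1.1]
blue ['top'] [-3.2043e+01 -5.0975e+01  4.0000e-03] 4453
blue ['scene'] [-29.611 -37.666   0.062] 3977
blue ['top', 'scene'] [-3.1528e+01 -5.0909e+01  4.0000e-03] 7258
white ['top'] [ -32.437 -152.122    0.   ] 5022
white ['scene'] [-2.91230e+01 -1.60732e+02  9.00000e-03] 6755
white ['top', 'scene'] [-2.97480e+01 -1.59347e+02  3.70000e-02] 11275
spacer ['top'] [-1.21978e+02 -4.18627e+02 -1.30000e-02] 7511
spacer ['scene'] [-1.21810e+02 -4.21012e+02  4.50000e-02] 8943
spacer ['top', 'scene'] [-1.21322e+02 -4.19474e+02  7.00000e-03] 15894
4 [(4.0, 17), (2.0, 17), (-99.5, 26)]
15 [(4.0, 18), (2.0, 18), (-100.0, 27), (-110.0, 17), (-117.0, 9), (-208.0, 30), (-212.0, 17)]
```

View pics/s15.png

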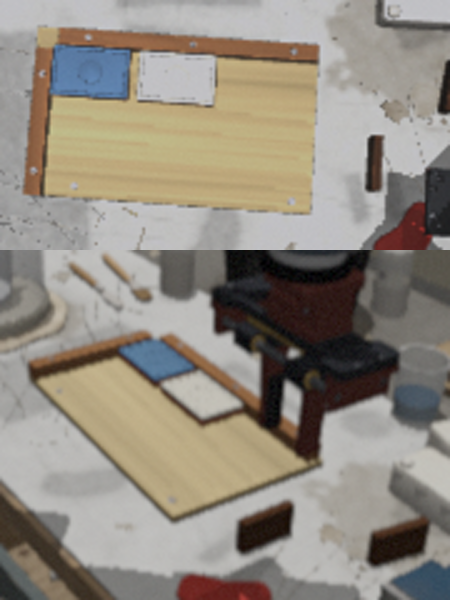

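The final view shows blue (90,72) and white (177,78) flush, with an even joint between them. The white edge hasn't moved since before the draw. The spacer stands upright at (375,163), off the board, and nothing else has been touched, so I'm handing in.

```bash
python3 -c "
from rig import env
print(env.sign_off())"
```

```text
the job is handed in; nothing more can be done
None
```

The job is handed in at about 35 s of the 72 s, though the sign-off gave no verdict. Blue is tight in the corner and white is flush along the long fence. The joint was set against the 12 mm spacer and the tiles did not shift when it was drawn. The spacer stands upright on the bench off the board, and I saw nothing else disturbed.

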